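# Switch the sauce canisters at the sorbet filler

## Task

The sorbet line is changing sauces. Slide the left door of the chilled sauce case all the way behind the right one, press the vent cap that was left standing up fully home, and only then pull up the vent cap of the square canister until it clicks open. Leave the left door open so I can watch the level, the third cap shut, the right door closed, and the things on the bench where they are.

Things in the scene. Friction and masses are not known exactly. Their poses are not given: they have to be found in the camera images.
- case: Stainless chilled sauce case, fixed, 690 mm wide (y), 265 deep (x), 262 high; origin on the bench under its middle, x away from the robot, y left. Front wall 125 mm before the origin, 100 mm high; above it a front sloped 35 degrees from level, 270 mm long, rises away from the robot, closed by two clear doors in a double track. Three canisters lean in the left bay
- pipe_mid (a point): On the axis of the filler's steel product pipe (38 mm thick) that runs sideways over the case, 39 mm behind the case's origin, 272 mm above the bench. The cap heads lie just before its front edge, some 85 mm below its underside: reach them from in front, the tool tilted about like the caps. It ends left in a dosing nozzle 480 mm from here, right in the filler's cylinder; all fixed to the case
- left_door (a joint): Left door, on the inner track: 0 = closed, grows to 0.285 m as it slides right (the case's -y) behind the right door; starts at 0 to 0.03. About 0.7 kg, about 2 N of friction, stays where it is left. Fully open it uncovers the whole left bay, 47 to 332 mm left of the case's middle
- left_door_handle (a point): Middle of the left door's handle bar, at the door's left edge, low on the slope: bar 60 mm long up the slope (x), 12 mm wide (y, the sliding direction, + = left), 10 mm thick (z, out of the slope, leaning 35 degrees from vertical towards the robot), 20 mm of air under it. This point is 25 mm above the door's outer face; the case's end wall, 15 mm left of the bar, is 18 mm lower
- right_door (a joint): Right door, on the outer track, in front of the left one (outer face 7.5 mm further out than the left door's): 0 = closed, grows to 0.285 m as it slides left; leave it closed. Its own handle is at its far right edge
- cap_round (a joint): Vent cap of the round canister (64 mm wide); it was in use and starts up, the only one standing up. Push-pull slide: 0 = pressed home (shut), 0.010 m = pulled up (open), outwards along its axis. A spring ball holds it at either end: it takes about 10 N over the first 2 mm, then less; past mid-stroke it snaps to within 1 mm of the other end and stays
- cap_round_head (a point): Centre of the round canister's white cap head (ribbed round knob, 30 mm wide, 12 mm high), 6 mm below its top; moves with the cap. z: the cap's axis, leaning 35 degrees from vertical towards the robot, square to the slope; x up the slope, y left. Below the shut head: a fixed collar 24 mm wide, then the canister's lid, 22 mm below this point when shut, 32 mm when open
- cap_square (a joint): Vent cap of the square canister (64 mm wide); starts shut, to be opened. Push-pull slide: 0 = pressed home (shut), 0.010 m = pulled up (open), outwards along its axis. A spring ball holds it at either end: it takes about 10 N over the first 2 mm, then less; past mid-stroke it snaps to within 1 mm of the other end and stays
- cap_square_head (a point): Centre of the square canister's white cap head (ribbed round knob, 30 mm wide, 12 mm high), 6 mm below its top; moves with the cap. z: the cap's axis, leaning 35 degrees from vertical towards the robot, square to the slope; x up the slope, y left. Below the shut head: a fixed collar 24 mm wide, then the canister's lid, 22 mm below this point when shut, 32 mm when open
- cap_slim (a joint): Vent cap of the slim round canister (44 mm wide); starts shut, leave it shut. Push-pull slide: 0 = pressed home (shut), 0.010 m = pulled up (open), outwards along its axis. A spring ball holds it at either end: it takes about 10 N over the first 2 mm, then less; past mid-stroke it snaps to within 1 mm of the other end and stays
- cap_slim_head (a point): Centre of the slim canister's white cap head (ribbed round knob, 30 mm wide, 12 mm high), 6 mm below its top; moves with the cap. z: the cap's axis, leaning 35 degrees from vertical towards the robot, square to the slope; x up the slope, y left. Below the shut head: a fixed collar 24 mm wide, then the canister's lid, 22 mm below this point when shut, 32 mm when open
- can_round: The round canister with its lid, 64 mm wide, fixed. The three stand in a row 80 mm apart, axes square to the slope, 105, 185 and 265 mm (within 2) left of the case's middle; which stands where varies. Origin on the bench straight below its cap, about 10 mm nearer the robot
- can_square: The square canister with its square lid, 64 x 64 mm, fixed; origin as for the round one
- can_slim: The slim round canister with its lid, 44 mm wide, fixed; origin as for the round one
- pineapple_a: Halved pineapple, cut face up, about 105 mm in diameter and 85 mm high, under the dosing nozzle left of the case; origin at the centre of its underside; a bystander, leave it where it stands
- pineapple_b: Halved pineapple, cut face up, about 96 mm in diameter and 80 mm high, on the bench in front of the case's left half; origin at the centre of its underside; a bystander, leave it where it stands
- tub: Clear jar with a white lid, 72 mm in diameter, 85 mm high, on the bench in front of the case at the right; origin at the centre of its underside; a bystander, leave it where it stands
- scraper: White-handled spatula lying flat on the bench along the case's front; origin under its middle; a bystander, leave it where it stands

How it is judged:
By the outcome, as a careful person would: the job done as asked, in the order asked, and still so for the second after the job is handed in, with the robot touching nothing.
It also fails if it takes over 53 s, if anything falls off the work surface, if the arm or the gripper's body presses on something with over 40 N, if the wrist force passes 120 N, or if a joint passes its speed limit or range.

## Robot

A 6-joint arm with a two-finger parallel gripper is mounted at the origin on the work surface. World frame = base frame: x ahead of the robot, y to its left, z up, the work surface at z = 0. Lengths are in m, angles in degrees, forces in N, time in s.
With the tool pointing down it reaches from about 0.35 to 0.875 m from the base axis. Payload 4.2 kg.
Tool frame: the origin (TCP) lies midway between the tips of the shut fingers; the grasp point (between the pads) lies 19 mm behind it; z points along the fingers, y is the line along which they close (so a half turn about z gives the same grasp; the last joint's range is limited). The gripper opens to 87 mm and grips with 3 to 60 N. Pads are 19 mm wide; open, the fingers measure 117 mm over their backs; the gripper's body (75 mm by 190 mm) begins 51 mm behind the grasp point.
Start: joints at [-59.152, 22.042, 0.453, 0, -68.411, -14.817], TCP at [0.173, -0.601, 0.223] pointing down, gripper open.
Joint ranges: [-179.83, 179.83], [-69.29, 118.12], [-61.27, 80.66], [-181.25, 117.63], [-171.15, -9.14], [-177.46, 177.46]. Speed limits (degrees/s): [159.86, 159.86, 180, 180, 180, 180].

## Interface

Orientations are given as a 3x3 rotation matrix whose columns are the frame's x, y, z axes.
In Python, from station import r, cams gives the robot as it stands.
- The arm moves only by the tool play_rows, never from a script. Its argument "commands" is text: rows parted by semicolons, each of 6 numbers parted by spaces: the shift along the world's x, y, z normalised to -1 to 1, where 1 is 30 mm, then the turn, a rotation vector about the world's x, y, z normalised to -1 to 1, where 1 is 0.15 rad. A call has 1 to 20 rows; each row shifts and turns the commanded pose from where the row before left it; what a row does not reach is not made up. A row lasts 1/10 s, in which the tool goes at most 50 mm and 8.59 degrees, less where a joint would pass 70% of its speed; a pose out of reach is approached as far as the arm can. A call with a number of a shift or a turn outside -1 to 1 is refused whole. A call with a gripper value outside its range is refused whole. "grip" is the finger opening in mm, from 0 to 87, set as the call begins (left out, the last holds). The fingers move at their own pace and stop on an object; the grip force is fixed at half the most. Time passes only in rows, so rows that do not move let the fingers close. It gives the time, the measured TCP pose, the force, the opening and the grip force at its end, in the units of the state.
- r.sense(): the state, without advancing time (a new reading comes with each control period).
- cams.capture(name): name is "scene" or "top" or "wrist"; returns (picture, depth): 420x560x3 uint8, blue, green, red; 420x560 float32, m along the optical axis (not along the pixel's ray), 0 where there is no reading.
- cams.camera_info(name): a dict with "mtx" (3x3 intrinsics, pixels), "k1" (the pictures are not rectified: a ray, as slopes to the right and down, at radius r is drawn at 1 + k1 r^2 times it, then the intrinsics apply), "R" (3x3) and "t" (3): a world point X has camera coordinates R X + t. Camera axes: x right, y down, z forward; pixel columns grow to the right and rows downward; lengths in m; the calibration is good to about 2 mm. A picture is of the moment at which its call begins: read the wrist's pose just before it. camera_info takes no time and is no camera call; for the wrist camera it gives the pose at the moment of the call.
- r.finish_job(): hands the job in; it is judged then, once.
The state is a dict: "time_s": time; "joints": joint angles; "joint_velocities": joint speeds; "effort": joint torques, N m; "tcp_pos": TCP position; "ee_rot": TCP orientation; "wrist_force": force on the tool from outside, world axes, zero at the start; "moment": the same for the moment, N m; "gripper_width": opening from 0.0 (shut) to 1.0 (fully open); "gripper_force": force on a finger pad.
Only numpy, scipy, OpenCV 4.12 (cv2) and the standard library are available. Lean on these libraries where they do the work, as an engineer would, in place of code of your own. Each camera call takes 0.05 s, during which the arm holds its last target. There are 200 camera calls.

## Working session

There is one attempt and no reset: what is moved stays moved. The work goes in short steps, Python scripts to look and compute and a tool call to move; the robot and the scene stay as the last step left them, time stands still between calls to the robot, and variables do not carry over. Pictures are saved under pics/ and viewed, at most 10 in all, crops included, and the job is handed in when it is done.

Besides the shell and the picture viewer there is one more tool, called after "Call:" by a JSON object that holds its "api" and its "payload". play_rows: Moves the arm, as the interface text tells. Scaled input: -1 to 1 covers 30 mm each way for a shift and 0.15 rad each way for a turn. Its arguments: {"type":"object","properties":{"commands":{"type":"string"},"grip":{"type":"number"}},"required":["commands"]}

```bash
ls; mkdir -p pics; python3 - <<'E'
from station import r,cams
import cv2,numpy as np
s=r.sense();print(s['time_s'],s['tcp_pos'],s['ee_rot'])
for n in('scene','top'):
    im,d=cams.capture(n);cv2.imwrite(f'pics/{n}0.png',im);np.save(f'pics/{n}0d.npy',d)
    i=cams.camera_info(n);print(n,i)
E
```

```text
pics
0.0 [ 0.17245428 -0.60009871  0.22144946] [[-9.61169327e-01 -2.75958436e-01 -6.82980988e-04]
 [-2.75959271e-01  9.61167025e-01  2.10519550e-03]
 [ 7.55123471e-05  2.21192428e-03 -9.99997551e-01]]
scene {'mtx': array([[379.54063518,   0.        , 278.36420467],
       [  0.        , 379.54063518, 205.10964388],
       [  0.        ,   0.        ,   1.        ]]), 'k1': -0.07942045998490609, 'R': array([[-0.89170973, -0.45258948,  0.00406397],
       [-0.42779082,  0.83985009, -0.33413596],
       [ 0.1478133 , -0.29969082, -0.94251612]]), 't': array([0.47832349, 0.34037721, 1.08062717])}
top {'mtx': array([[384.69298222,   0.        , 278.10629835],
       [  0.        , 384.69298222, 214.50520529],
       [  0.        ,   0.        ,   1.        ]]), 'k1': 0.02138523782212149, 'R': array([[-0.00886467, -0.99995516, -0.00332975],
       [-0.99538412,  0.00914227, -0.09553469],
       [ 0.09556085,  0.0024675 , -0.99542053]]), 't': array([-0.02889161,  0.58275479,  1.15709148])}
```

View pics/scene0.png

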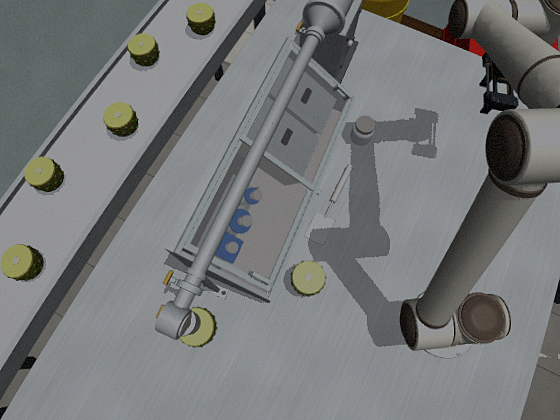

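View pics/top0.png

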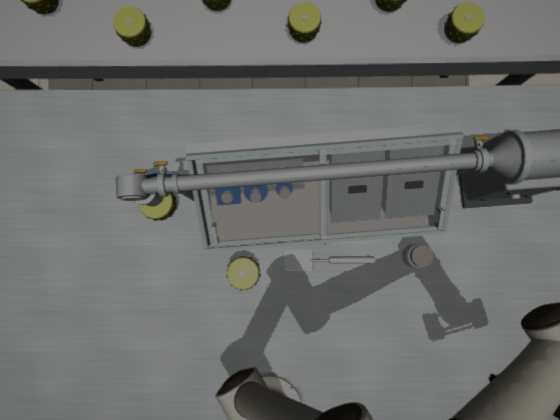

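The square canister is leftmost (top view 228,193), round in the middle (256,192) and slim on the right (284,188). The case is slightly yawed. I'll zoom in for the corners and handle.

```bash
python3 - <<'E'
import cv2,numpy as np
a=cv2.imread('pics/top0.png')[125:255,180:340];b=cv2.imread('pics/scene0.png')[170:310,160:320]
f=lambda x:cv2.resize(x,None,fx=2.5*2,fy=2.5*2,interpolation=cv2.INTER_CUBIC)
cv2.imwrite('pics/topc.png',cv2.resize(a,(800,600*0+650))[:600] if 0 else cv2.resize(a,None,fx=4.6,fy=4.6,interpolation=2))
cv2.imwrite('pics/scenec.png',cv2.resize(b,None,fx=4.2,fy=4.2,interpolation=2))
E
```

```text
(no output)
```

View pics/topc.png

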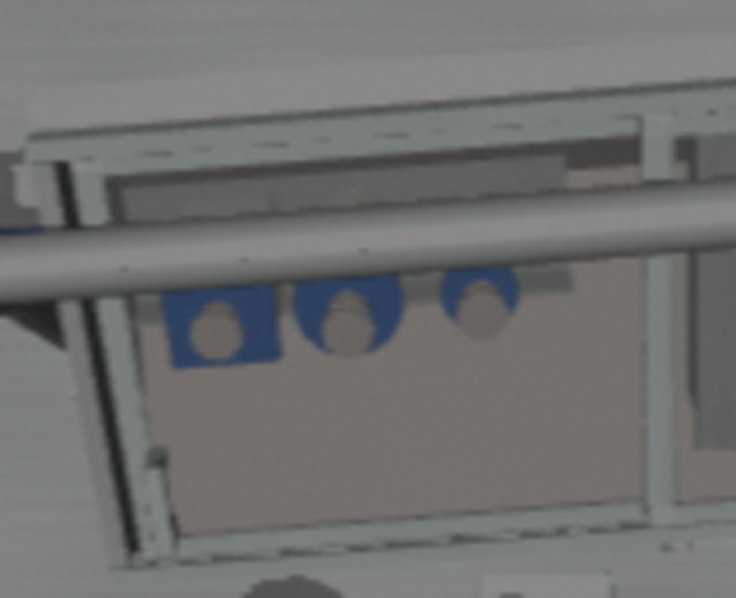

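View pics/scenec.png

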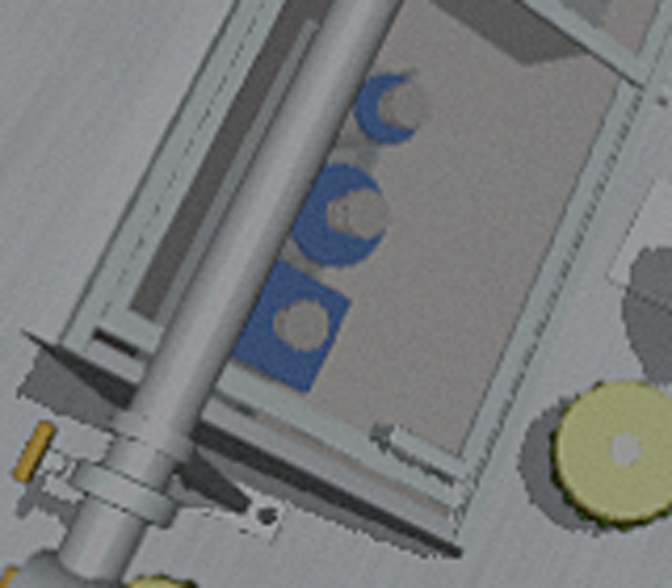

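```bash
cat > h.py <<'E'
import numpy as np,cv2
from station import r,cams
def ray(info,uv):
    K=info['mtx'];p=np.array([(uv[0]-K[0,2])/K[0,0],(uv[1]-K[1,2])/K[1,1]]);q=p.copy()
    for _ in range(10): q=p/(1+info['k1']*(q@q))
    R,t=info['R'],np.array(info['t']);d=R.T@np.r_[q,1];return -R.T@t,d/np.linalg.norm(d),d
def plane(info,uv,z):
    c,d,_=ray(info,uv);return c+d*(z-c[2])/d[2]
def tri(A,b):
    M=np.zeros((3,3));v=np.zeros(3);L=[ray(i,u) for i,u in zip(A,b)]
    for c,d,_ in L: P=np.eye(3)-np.outer(d,d);M+=P;v+=P@c
    X=np.linalg.solve(M,v);return X,[round(1e3*np.linalg.norm((np.eye(3)-np.outer(d,d))@(X-c)),1) for c,d,_ in L]
E
python3 - <<'E'
from h import *
np.set_printoptions(precision=4,suppress=True)
T,S=cams.camera_info('top'),cams.camera_info('scene')
dt=np.load('pics/top0d.npy')
t=lambda u,v:(180+u/4.6,125+v/4.6)
s=lambda u,v:(160+u/4.2,170+v/4.2)
for n,a,b in [('sq',t(217,333),s(303,326)),('rd',t(348,325),s(360,213)),('sl',t(483,308),s(406,105)),('handle',t(158,505),s(419,457)),('frontleft',t(115,565),s(458,553)),('midpost_front',t(662,518),s(640,85))]:
    d=dt[int(round(a[1])),int(round(a[0]))];c,_,q=ray(T,a)
    print(n,*tri([T,S],[a,b]),'depth',c+q*d)
for uv in [(192,155),(462,134)]:print('back',plane(T,uv,.255))
for uv in [(207,248),(445,231)]:print('front',plane(T,uv,.1))
# pipe from depth in columns
for u in range(200,470,15):
    v0=int(183-(u-180)*0.075);col=range(v0-14,v0+15)
    P=[]
    for v in col:
        d=dt[v,u];c,_,q=ray(T,(u,v))
        if d>0:
            X=c+q*d
            if X[2]>.27:P.append(X)
    if P:P=np.array(P);print(u,len(P),P[:,0].min(),P[:,0].max(),P.mean(0),P[:,2].max())
E
```

```text
sq [0.619  0.1054 0.1577] [np.float64(0.4), np.float64(0.4)] depth [0.6138 0.1008 0.1913]
rd [0.6214 0.0264 0.1654] [np.float64(0.2), np.float64(0.2)] depth [0.6183 0.025  0.1884]
sl [ 0.6319 -0.0541  0.157 ] [np.float64(0.4), np.float64(0.4)] depth [ 0.6263 -0.0534  0.1962]
handle [0.5177 0.1427 0.1424] [np.float64(0.9), np.float64(0.9)] depth [0.5159 0.1392 0.162 ]
frontleft [0.478  0.1797 0.0779] [np.float64(3.8), np.float64(3.8)] depth [0.4814 0.1737 0.1127]
midpost_front [ 0.5083 -0.1678  0.0791] [np.float64(0.1), np.float64(0.1)] depth [ 0.5071 -0.1633  0.1172]
back [0.7134 0.1811 0.255 ]
back [ 0.7601 -0.4998  0.255 ]
front [0.4809 0.1704 0.1   ]
front [ 0.5237 -0.5119  0.1   ]
200 16 0.623499610182813 0.658560891132163 [0.6396 0.1537 0.2869] 0.293648692888934
215 16 0.6260598285305273 0.6612031974141284 [0.6418 0.1174 0.2868] 0.29313985156292666
230 16 0.6283597386582115 0.663247488063184 [0.6438 0.081  0.2874] 0.2928626329845748
245 15 0.6315047450766076 0.6647751193527447 [0.6471 0.0446 0.288 ] 0.2933748216637265
260 15 0.6342366446139098 0.6673253075154639 [0.6494 0.0083 0
[... 495 characters left out ...]
9914311 0.6827291041016174 [ 0.6644 -0.2101  0.2874] 0.292943780996351
365 15 0.6511163316707863 0.6836870267082173 [ 0.6664 -0.2464  0.2875] 0.291600799043622
380 16 0.6538074948098465 0.6903895104945071 [ 0.6697 -0.2828  0.2876] 0.2929961525785022
395 16 0.6563096998881848 0.6919761766833145 [ 0.6719 -0.3193  0.2868] 0.293579225228797
410 15 0.6593646381773952 0.6937185017578572 [ 0.675  -0.3553  0.2877] 0.29239310420866826
425 15 0.6619671911182884 0.6954585781090044 [ 0.6772 -0.3918  0.2869] 0.29301797038587996
440 15 0.6640025638388516 0.697420740395728 [ 0.6792 -0.4278  0.2871] 0.2921732441131084
455 15 0.6664301499233178 0.6990952897788258 [ 0.681  -0.4633  0.2883] 0.29266851892511625
```

```bash
cat >> h.py <<'E'
from scipy.spatial.transform import Rotation as Ro
np.set_printoptions(precision=4,suppress=True)
YAW=np.arctan(.0671);A=np.radians(35)
C=Ro.from_euler('z',YAW).as_matrix()
O=np.array([.6235,-.162,0])          # case origin
zt=C@[np.sin(A),0,-np.cos(A)];yt=C@[0,1,0];RT=np.column_stack([np.cross(yt,zt),yt,zt])
def go(P,R=RT):
    s=r.sense();d=(np.array(P)-s['tcp_pos'])/.03;w=Ro.from_matrix(R@s['ee_rot'].T).as_rotvec()/.15
    print('t',s['time_s'],'tcp',s['tcp_pos'],'shift',d,'turn',w)
E
python3 - <<'E'
from h import *
go([.436,.134,.27]);print(RT)
E
```

```text
t 0.1 tcp [ 0.1725 -0.6002  0.2215] shift [ 8.7841 24.4724  1.6152] turn [ 0.6909 -4.0217 -1.3772]
[[-0.8173 -0.0669  0.5723]
 [-0.0548  0.9978  0.0384]
 [-0.5736  0.     -0.8192]]
```

Call:
{"api": "play_rows", "payload": {"commands": "1 0.6 0.3 0 0 0;1 1 0.3 0 0 0;1 1 0.3 0 0 0;1 1 0.3 0 0 0;1 1 0.2 0 0 0;1 1 0.2 0 0 0;1 1 0 0.07 -0.4 -0.14;1 1 0 0.07 -0.4 -0.14;0.8 1 0 0.07 -0.4 -0.14;0 1 0 0.07 -0.4 -0.14;0 1 0 0.07 -0.4 -0.14;0 1 0 0.07 -0.4 -0.14;0 1 0 0.07 -0.4 -0.14;0 1 0 0.07 -0.4 -0.14;0 1 0 0.07 -0.4 -0.14;0 1 0 0.07 -0.4 -0.14;0 1 0 0 0 0;0 1 0 0 0 0;0 1 0 0 0 0;0 1 0 0 0 0", "grip": 0}}

```text
time_s: 2.1
tcp_pos: [0.4357, -0.0128, 0.2702]
ee_rot: [[-0.819, -0.064, 0.57], [-0.052, 0.998, 0.037], [-0.571, 0.001, -0.821]]
wrist_force: [-0.1, -0.2, -1.0]
gripper_width: 0.005
gripper_force: 0.0
```

Call:
{"api": "play_rows", "payload": {"commands": "0 1 0 0 0 0;0 1 0 0 0 0;0 1 0 0 0 0;0 0.9 0 0 0 0;0 0 0 0 0 0;0 0 0 0 0 0"}}

```text
time_s: 2.7
tcp_pos: [0.4363, 0.1031, 0.27]
ee_rot: [[-0.82, -0.064, 0.569], [-0.052, 0.998, 0.037], [-0.57, 0.0, -0.822]]
wrist_force: [-0.0, 0.8, -0.5]
gripper_width: 0.006
gripper_force: 0.0
```

```bash
python3 - <<'E'
from h import *
go([.436,.134,.27])
i=cams.camera_info('wrist');im,d=cams.capture('wrist');cv2.imwrite('pics/w1.png',im);np.save('pics/w1d.npy',d);np.save('pics/w1i.npy',i,allow_pickle=True);print(r.sense()['joints'],r.sense()['wrist_force'])
E
```

```text
t 2.7 tcp [0.4363 0.1031 0.27  ] shift [-0.0085  1.029   0.0002] turn [-0.0004 -0.0282  0.0197]
[  42.4626  -14.4841  -55.0509   46.8464  -29.3317 -166.4244] [ 0.3784 -0.9583 -0.1511]
```

View pics/w1.png

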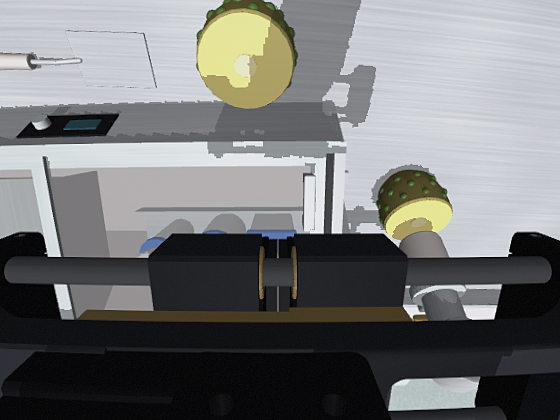

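The wrist view (image up is towards the robot, image right is +y) shows the handle bar near (309,163–228). The end wall is at about (338,150) and the heads are hidden by the fingers. I'll check the handle against the depth image.

```bash
python3 - <<'E'
from h import *
i=np.load('pics/w1i.npy',allow_pickle=True).item();d=np.load('pics/w1d.npy');im=cv2.imread('pics/w1.png')
def P(u,v):
    c,_,q=ray(i,(u,v));return C.T@(c+q*d[v,u]-O) if d[v,u]>0 else None
for v in (155,160,165,175,185,195,205,215,225,230):
    print(v,' '.join(f'{u}:{1e3*p[0]:.0f},{1e3*p[1]:.0f},{1e3*p[2]:.0f}' for u in range(292,348,4) if (p:=P(u,v)) is not None))
# scan from previous top depth: slope-normal distances
E
```

```text
155 292:-112,293,105 296:-112,297,105 300:-113,301,105 304:-113,306,106 308:-112,310,105 312:-113,314,106 316:-112,319,105 320:-113,323,106 324:-112,328,105 328:-91,338,78 332:-108,338,100 336:-117,339,111 340:-116,344,110 344:-116,348,110
160 292:-108,293,108 296:-107,297,108 300:-108,301,108 304:-108,306,108 308:-108,310,108 312:-108,315,108 316:-107,319,108 320:-108,323,108 324:-108,328,109 328:-87,338,83 332:-104,337,104 336:-112,340,113 340:-112,344,113 344:-112,348,113
165 292:-103,293,111 296:-103,297,111 300:-104,301,112 304:-104,306,112 308:-103,310,111 312:-102,315,110 316:-104,319,112 320:-104,323,112 324:-104,328,112 328:-83,338,87 332:-101,338,108 336:-107,340,116 340:-108,344,117 344:-107,349,116
175 292:-94,293,117 296:-94,297,117 300:-94,302,118 304:-111,304,137 308:-114,308,140 312:-114,312,139 316:-94,319,118 320:-95,324,118 324:-95,328,119 328:-76,337,97 332:-94,337,117 336:-99,340,123 340:-99,345,122 344:-99,349,123
185 292:-85,293,123 296:-84,297,123 300:-85,302,123 304:-106,304,146 308:-106,308,146 312:-106,312,146 316:-85,320,124 320:-86,324,125 324:-85,329,124
[... 510 characters left out ...]
,346,142 344:26,380,53
215 292:-55,293,143 296:-56,298,143 300:-55,302,143 304:-81,304,164 308:-81,308,164 312:-80,313,164 316:-57,321,144 320:-57,325,144 324:-18,338,111 328:-42,338,132 332:-62,338,149 336:-62,342,149 340:-62,347,149 344:26,377,74
225 292:-46,293,150 296:-46,298,150 300:-47,303,150 304:-71,304,170 308:-72,309,170 312:-72,313,171 316:-47,321,151 320:-47,326,151 324:-11,337,122 328:-35,338,141 332:-53,338,156 336:-54,342,157 340:-52,347,155 344:26,374,93
230 292:-42,293,154 296:-42,298,154 300:-42,303,154 304:-67,305,174 308:-67,309,174 312:-67,313,174 316:-42,321,154 320:-42,326,154 324:-5,338,126 328:-30,338,145 332:-48,338,159 336:-47,343,158 340:-48,348,159 344:27,373,101
```

```bash
python3 - <<'E'
from h import *
p=O+C@[-.0824,.342,.1456]; up=C@[-np.sin(A),0,np.cos(A)]
go(p+.04*up);print('down 40mm',-.04*up/.03,'push per 1 unit',C@[0,-1,0]); go(p); go(O+C@[-.0824,.032+.0215,.1456])
E
```

```text
t 2.75 tcp [0.4363 0.1026 0.27  ] shift [ 1.9743  2.3183 -3.0558] turn [-0.0019 -0.0273  0.0265]
down 40mm [ 0.7631  0.0512 -1.0922] push per 1 unit [ 0.0669 -0.9978  0.    ]
t 2.75 tcp [0.4363 0.1026 0.27  ] shift [ 2.7374  2.3695 -4.148 ] turn [-0.0019 -0.0273  0.0265]
t 2.75 tcp [0.4363 0.1026 0.27  ] shift [ 3.3812 -7.2255 -4.148 ] turn [-0.0019 -0.0273  0.0265]
```

Call:
{"api": "play_rows", "payload": {"commands": "0.5 0.8 -0.8 0 0 0;0.5 0.8 -0.8 0 0 0;0.5 0.7 -0.8 0 0 0;0.5 0 -0.7 0 0 0;0.3 0 -0.4 0 0 0;0.3 0.05 -0.4 0 0 0;0.14 0.02 -0.25 0 0 0;0 0 0 0 0 0;0 0 0 0 0 0"}}

```text
time_s: 3.65
tcp_pos: [0.5261, 0.1602, 0.1921]
ee_rot: [[-0.858, -0.085, 0.506], [-0.071, 0.996, 0.046], [-0.508, 0.003, -0.861]]
wrist_force: [0.3, -0.9, -0.6]
gripper_width: 0.002
gripper_force: 0.0
```

```bash
python3 - <<'E'
from h import *
s=r.sense();print(C.T@(s['tcp_pos']-O),s['wrist_force'],s['joints'])
i=cams.camera_info('wrist');im,d=cams.capture('wrist');cv2.imwrite('pics/w2.png',im)
E
```

```text
[-0.0756  0.328   0.1921] [ 0.3207 -0.8653 -0.5774] [  31.3013    3.7355  -52.1745   64.8443  -14.3082 -177.4027]
```

View pics/w2.png

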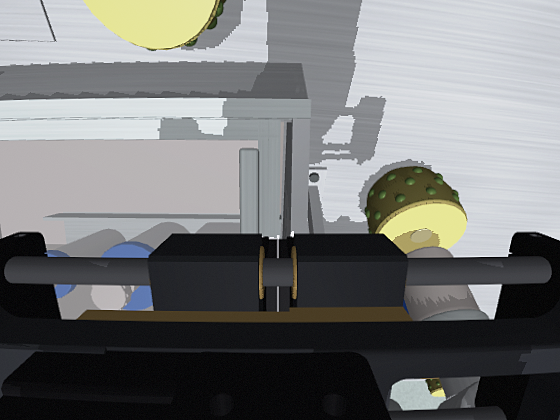

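The wrist is near a singularity here: tool pitch nearly equals forearm pitch, and J6 is at its limit. Pushing the door doesn't need the tilt, so I'll turn the tool vertical.

```bash
cat >> h.py <<'E'
def tilt(a):
    a=np.radians(a);z=C@[np.sin(a),0,-np.cos(a)];return np.column_stack([np.cross(yt,z),yt,z])
E
python3 - <<'E'
from h import *
go(O+C@[-.0876,.342,.19],tilt(0));go(O+C@[-.0876,.342,.19],tilt(8))
E
```

```text
t 3.7 tcp [0.5261 0.1604 0.1923] shift [-0.4291  0.4319 -0.0757] turn [-0.2925  3.5426 -0.1136]
t 3.7 tcp [0.5261 0.1604 0.1923] shift [-0.4291  0.4319 -0.0757] turn [-0.2219  2.6145 -0.1165]
```

Call:
{"api": "play_rows", "payload": {"commands": "0 0 0.5 -0.03 0.45 -0.02;0 0 0.5 -0.04 0.45 -0.02;-0.1 0.1 0 -0.04 0.45 -0.02;-0.1 0.1 0 -0.04 0.45 0;-0.1 0.1 0 -0.04 0.45 -0.02;-0.1 0.1 0 -0.04 0.45 -0.02;0 0 0 -0.04 0.45 0;0 0 0 -0.03 0.4 0;0 0 -0.5 0 0 0;0 0 0 0 0 0"}}

```text
time_s: 4.7
tcp_pos: [0.5264, 0.1628, 0.1998]
ee_rot: [[-0.994, -0.064, 0.088], [-0.065, 0.998, -0.019], [-0.086, -0.025, -0.996]]
wrist_force: [-0.3, 0.2, -0.5]
gripper_width: 0.002
gripper_force: 0.0
```

```bash
python3 - <<'E'
from h import *
s=r.sense();print(C.T@(s['tcp_pos']-O),s['wrist_force'],s['joints']);go(O+C@[-.0876,.342,.147],tilt(0))
E
```

```text
[-0.0751  0.3306  0.1998] [-0.2906  0.1925 -0.5195] [  36.2336   13.6621  -17.0815    4.6502  -55.9208 -125.024 ]
t 4.7 tcp [0.5264 0.1628 0.1998] shift [-0.4405  0.3529 -1.7601] turn [0.1258 0.5859 0.0157]
```

Call:
{"api": "play_rows", "payload": {"commands": "-0.22 0.18 -0.4 0.06 0.3 0;-0.22 0.17 -0.4 0.06 0.3 0;0 0 -0.5 0 0 0;0 0 -0.3 0 0 0;0 0 -0.16 0 0 0;0 0 0 0 0 0"}}

```text
time_s: 5.3
tcp_pos: [0.514, 0.1733, 0.1483]
ee_rot: [[-0.998, -0.065, 0.0], [-0.065, 0.998, -0.001], [-0.0, -0.001, -1.0]]
wrist_force: [-0.2, 0.2, 0.3]
gripper_width: 0.002
gripper_force: 0.0
```

```bash
python3 - <<'E'
from h import *
s=r.sense();print(C.T@(s['tcp_pos']-O),s['wrist_force'],s['joints']);go(O+C@[-.0876,.032+.0215,.147],tilt(0))
E
```

```text
[-0.0868  0.3419  0.1483] [-0.1826  0.1579  0.3183] [  35.7954   17.9097  -17.3451    0.0529  -54.7417 -122.092 ]
t 5.3 tcp [0.514  0.1733 0.1483] shift [ 0.6182 -9.5936 -0.0439] turn [0.0038 0.0033 0.0122]
```

Call:
{"api": "play_rows", "payload": {"commands": "0.01 -0.2 0 0 0 0;0.02 -0.3 0 0 0 0;0.03 -0.5 0 0 0 0;0.04 -0.5 0 0 0 0;0.03 -0.5 0 0 0 0;0.04 -0.5 0 0 0 0;0.03 -0.5 0 0 0 0;0.04 -0.5 0 0 0 0;0.03 -0.5 0 0 0 0;0.04 -0.5 0 0 0 0;0.03 -0.5 0 0 0 0;0.04 -0.5 0 0 0 0;0.03 -0.5 0 0 0 0;0.04 -0.5 0 0 0 0;0.03 -0.5 0 0 0 0;0.03 -0.5 0 0 0 0;0.03 -0.4 0 0 0 0;0.03 -0.4 0 0 0 0;0.02 -0.3 0 0 0 0;0.01 -0.2 0 0 0 0"}}

```text
time_s: 7.3
tcp_pos: [0.5322, -0.0914, 0.1482]
ee_rot: [[-0.998, -0.064, 0.0], [-0.064, 0.998, -0.0], [-0.0, -0.0, -1.0]]
wrist_force: [1.1, 2.4, 0.3]
gripper_width: 0.009
gripper_force: 1.1
```

```bash
python3 - <<'E'
from h import *
s=r.sense();print(C.T@(s['tcp_pos']-O),s['wrist_force'],s['joints'],s['effort']);go(O+C@[-.0876,.032+.0215,.147],tilt(0))
E
```

```text
[-0.0864  0.0766  0.1482] [1.1013 2.3816 0.2778] [  7.4717  17.6954 -17.6629   0.0048 -54.6308 -93.7939] [ -1.0756 -32.405   15.506    3.9983  -0.3879  -0.08  ]
t 7.3 tcp [ 0.5322 -0.0914  0.1482] shift [ 0.0114 -0.7697 -0.041 ] turn [0.0003 0.0013 0.0184]
```

Friction of about 2.4 N as expected. I'll push on slowly to the stop.

Call:
{"api": "play_rows", "payload": {"commands": "0.01 -0.2 0 0 0 0;0.01 -0.2 0 0 0 0;0.01 -0.15 0 0 0 0;0.01 -0.1 0 0 0 0;0.01 -0.1 0 0 0 0;0 0 0 0 0 0"}}

```text
time_s: 7.9
tcp_pos: [0.5336, -0.1135, 0.1483]
ee_rot: [[-0.998, -0.064, -0.0], [-0.064, 0.998, -0.001], [0.0, -0.001, -1.0]]
wrist_force: [0.2, -0.5, 0.1]
gripper_width: 0.007
gripper_force: 0.0
```

Call:
{"api": "play_rows", "payload": {"commands": "0.01 -0.1 0 0 0 0;0.01 -0.1 0 0 0 0;0.01 -0.1 0 0 0 0;0 -0.1 0 0 0 0"}}

```text
time_s: 8.3
tcp_pos: [0.5342, -0.1215, 0.1483]
ee_rot: [[-0.998, -0.064, 0.0], [-0.064, 0.998, 0.007], [-0.001, 0.007, -1.0]]
wrist_force: [-5.9, 27.5, 8.2]
gripper_width: 0.007
gripper_force: 13.5
```

The door hit its stop, with the reaction at 27 N. I'll back off, retreat up and measure the cap heads.

Call:
{"api": "play_rows", "payload": {"commands": "0 0.3 0 0 0 0;-0.2 0.3 0.5 0 0 0;-0.7 0 1 0 0 0;-1 0 1 0 0 0;-1 0 0.5 0 0 0;0 0 0 0 0 0"}}

```text
time_s: 8.9
tcp_pos: [0.4462, -0.1075, 0.2425]
ee_rot: [[-0.998, -0.065, 0.008], [-0.065, 0.998, -0.0], [-0.008, -0.001, -1.0]]
wrist_force: [0.7, 0.7, 0.4]
gripper_width: 0.001
gripper_force: 0.0
```

```bash
python3 - <<'E'
from h import *
s=r.sense();print(s['tcp_pos'],C.T@(s['tcp_pos']-O),s['wrist_force'])
im={};D={};I={}
for n in('top','scene'):
    I[n]=cams.camera_info(n);im[n],D[n]=cams.capture(n);cv2.imwrite(f'pics/{n}1.png',im[n])
a=cv2.resize(im['top'][150:230,200:340],None,fx=4,fy=4,interpolation=0);b=cv2.resize(im['scene'][170:300,200:320],None,fx=4,fy=4,interpolation=0)
w=np.zeros((max(a.shape[0],b.shape[0])+2,0,3),np.uint8)
pad=lambda x,h:np.vstack([x,np.zeros((h-x.shape[0],x.shape[1],3),np.uint8)])
b=b[:,:240*2]
o=np.hstack([cv2.resize(a,None,fx=.75,fy=.75),]);cv2.imwrite('pics/v5.png',b)
for n in('top','scene'):
    i=I[n];d=D[n];H,W=d.shape
    u,v=np.meshgrid(np.arange(W),np.arange(H))
    K=i['mtx'];q=np.dstack([(u-K[0,2])/K[0,0],(v-K[1,2])/K[1,1]])
    p=q.copy()
    for _ in range(8):q=p/(1+i['k1']*(q**2).sum(2,keepdims=True))
    X=np.dstack([q*d[...,None],d])-i['t'];X=X@i['R']  # R^T(x-t)
    Y=(X-O)@C
    hsv=cv2.cvtColor(im[n],cv2.COLOR_BGR2HSV)
    # normal depth below slope plane
    h=-np.sin(A)*(Y[...,0]+.125)+np.cos(A)*(Y[...,2]-.1); along=np.cos(A)*(Y[...,0]+.125)+np.sin(A)*(Y[...,2]-.1)
    roi=(d>0)&(Y[...,1]>.06)&(Y[...,1]<.325)&(along>.05)&(along<.25)&(h>-.06)&(h<-.005)
    for name,yc in (('slim',.105),('round',.185),('sq',.265)):
        m=roi&(abs(Y[...,1]-yc-.003)<.032);bl=m&(hsv[...,1]>100);wh=m&(hsv[...,1]<70)
        for nm,k in(('lid',bl),('head',wh)):
            if k.sum(): 
                hh=h[k];t=hh>np.percentile(hh,80)-.004
                print(n,name,nm,k.sum(),t.sum(),'h',np.median(hh[t]).round(4),'y',Y[...,1][k][t].min().round(4),Y[...,1][k][t].max().round(4),'along',along[k][t].min().round(4),along[k][t].max().round(4),'pct h',np.percentile(hh,[5,50,95]))
E
```

```text
[ 0.4462 -0.1075  0.2425] [-0.1732  0.0663  0.2425] [0.7456 0.6649 0.4193]
top slim lid 92 76 h -0.0487 y 0.0861 0.1314 along 0.1382 0.1699 pct h [-0.0528 -0.0492 -0.0455]
top slim head 112 84 h -0.0215 y 0.0939 0.1218 along 0.1362 0.1647 pct h [-0.0474 -0.0223 -0.0193]
top round lid 203 183 h -0.0488 y 0.1562 0.22 along 0.1209 0.1694 pct h [-0.0519 -0.049  -0.0463]
top round head 124 83 h -0.0107 y 0.1753 0.2034 along 0.1349 0.1645 pct h [-0.0444 -0.0122 -0.0085]
top sq lid 262 245 h -0.0489 y 0.2361 0.2999 along 0.1169 0.17 pct h [-0.0516 -0.049  -0.0457]
top sq head 111 78 h -0.0203 y 0.2521 0.2799 along 0.1374 0.1639 pct h [-0.0475 -0.0214 -0.0182]
scene slim lid 118 94 h -0.0492 y 0.0872 0.1326 along 0.1301 0.1752 pct h [-0.056  -0.0497 -0.0468]
scene slim head 123 85 h -0.0211 y 0.0945 0.1234 along 0.1342 0.1669 pct h [-0.0472 -0.0221 -0.0185]
scene round lid 260 239 h -0.049 y 0.1566 0.2199 along 0.1182 0.1763 pct h [-0.0521 -0.0492 -0.0462]
scene round head 141 89 h -0.011 y 0.1754 0.2036 along 0.136 0.1652 pct h [-0.0492 -0.0125 -0.0086]
scene sq lid 363 337 h -0.0493 y 0.2364 0.2995 along 0.1175 0.1772 pct h [-0.052  -0.0494 -0.0463]
scene sq head 125 94 h -0.0218 y 0.2522 0.2813 along 0.1357 0.1644 pct h [-0.0494 -0.0224 -0.0196]
```

View pics/v5.png

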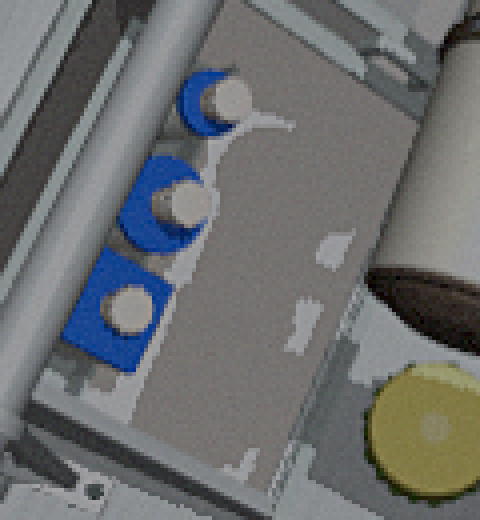

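The left door is open. All three heads show: square at (130,310), round at (180,203, standing up) and slim at (228,98). The depth heights fit the given sizes (10 mm between up and shut, 28 mm from top to lid). Next is a hover over the round cap at 30° tilt.

```bash
cat >> h.py <<'E'
def pt(along,y,h): return O+C@[-.125+along*np.cos(A)-h*np.sin(A),y,.1+along*np.sin(A)+h*np.cos(A)]
E
python3 - <<'E'
from h import *
go(pt(.150,.1895,.04),tilt(30)); go(pt(.150,.1895,-.011),tilt(30))
E
```

```text
t 9.0 tcp [ 0.4478 -0.1072  0.24  ] shift [ 4.5998  4.4201 -0.707 ] turn [ 0.2315 -3.453   0.0143]
t 9.0 tcp [ 0.4478 -0.1072  0.24  ] shift [ 5.5727  4.4854 -2.0996] turn [ 0.2315 -3.453   0.0143]
```

Call:
{"api": "play_rows", "payload": {"commands": "0.4 0.5 0 0 0 0;0.4 0.5 0 0.02 -0.3 0;0.4 0.5 0 0.02 -0.3 0;0.4 0.5 0 0.02 -0.3 0;0.5 0.5 0 0.02 -0.3 0;0.5 0.5 0 0.02 -0.3 0;0.5 0.5 -0.1 0.02 -0.3 0;0.5 0.5 -0.1 0.02 -0.3 0;0.5 0.4 -0.2 0.03 -0.4 0.01;0.5 0 -0.3 0.03 -0.4 0;0 0 0 0 0 0;0 0 0 0 0 0"}}

```text
time_s: 10.2
tcp_pos: [0.5858, 0.0247, 0.2166]
ee_rot: [[-0.905, -0.066, 0.42], [-0.06, 0.998, 0.028], [-0.421, 0.0, -0.907]]
wrist_force: [-0.1, -0.3, 0.3]
gripper_width: 0.006
gripper_force: 0.0
```

```bash
python3 - <<'E'
from h import *
print(r.sense()['joints'],r.sense()['wrist_force'])
go(pt(.150,.1895,.04),tilt(30)); go(pt(.150,.1895,-.011),tilt(30))
E
```

```text
[  21.6962    7.3444  -30.6458   15.3855  -29.0747 -119.8651] [-0.0894 -0.3368  0.2893]
t 10.2 tcp [0.5858 0.0247 0.2166] shift [-0.0002  0.0222  0.0727] turn [ 0.0368 -0.5951  0.005 ]
t 10.2 tcp [0.5858 0.0247 0.2166] shift [ 0.9727  0.0875 -1.3199] turn [ 0.0368 -0.5951  0.005 ]
```

Call:
{"api": "play_rows", "payload": {"commands": "0.25 0.03 -0.25 0.02 -0.3 0;0.25 0.02 -0.35 0.02 -0.3 0;0.2 0.02 -0.3 0 0 0;0.15 0.01 -0.2 0 0 0;0.1 0.01 -0.15 0 0 0;0.04 0 -0.06 0 0 0;0.04 0 -0.06 0 0 0;0.04 0 -0.06 0 0 0;0.04 0 -0.06 0 0 0;0.03 0 -0.04 0 0 0;0 0 0 0 0 0"}}

```text
time_s: 11.3
tcp_pos: [0.6207, 0.0277, 0.173]
ee_rot: [[-0.863, -0.067, 0.501], [-0.057, 0.998, 0.036], [-0.502, 0.002, -0.865]]
wrist_force: [-0.5, 0.0, 0.5]
gripper_width: 0.007
gripper_force: 0.0
```

```bash
python3 - <<'E'
from h import *
print(r.sense()['joints'],r.sense()['wrist_force'])
go(pt(.150,.1895,-.011),tilt(30)); go(pt(.150,.1895,-.021),tilt(30))
E
```

```text
[  16.5622   11.7775  -41.9231   42.8855   -9.1891 -143.628 ] [-0.5307  0.022   0.4862]
t 11.3 tcp [0.6207 0.0277 0.173 ] shift [-0.1909 -0.0113  0.1343] turn [-0.0159  0.0144  0.    ]
t 11.3 tcp [0.6207 0.0277 0.173 ] shift [-0.0001  0.0015 -0.1388] turn [-0.0159  0.0144  0.    ]
```

Call:
{"api": "play_rows", "payload": {"commands": "-0.1 0 0.05 -0.02 0.35 0;-0.05 0 0.03 -0.02 0.3 0;0 0 0 0 0 0;0.04 0 -0.1 0 0 0;0.04 0 -0.1 0 0 0;0.03 0 -0.05 0 0 0;0 0 0 0 0 0"}}

```text
time_s: 12.0
tcp_pos: [0.622, 0.0224, 0.1699]
ee_rot: [[-0.897, -0.061, 0.437], [-0.058, 0.998, 0.02], [-0.437, -0.007, -0.899]]
wrist_force: [-10.0, 2.7, 9.9]
gripper_width: 0.006
gripper_force: 6.7
```

```bash
python3 - <<'E'
from h import *
print(r.sense()['joints'],r.sense()['wrist_force'])
go(pt(.146,.1895,-.021),tilt(25))
E
```

```text
[  19.5735   13.4533  -32.9866   21.9179  -19.9385 -125.0664] [-9.9806  2.7323  9.926 ]
t 12.0 tcp [0.622  0.0224 0.1699] shift [-0.1528  0.1698 -0.1109] turn [0.0411 0.1123 0.0379]
```

Call:
{"api": "play_rows", "payload": {"commands": "0.02 0 -0.05 0 0 0;0.02 0 -0.05 0 0 0;0 0 0 0 0 0"}}

```text
time_s: 12.3
tcp_pos: [0.6225, 0.0224, 0.1695]
ee_rot: [[-0.896, -0.061, 0.439], [-0.058, 0.998, 0.02], [-0.439, -0.007, -0.898]]
wrist_force: [-24.2, 4.7, 24.9]
gripper_width: 0.001
gripper_force: 17.2
```

Call:
{"api": "play_rows", "payload": {"commands": "-0.2 0 0.3 0 0 0;-0.4 0 0.7 0 0 0;-0.4 0 0.7 0 0 0;-1 0 0.5 0 0 0;-1 0 0.2 0 0 0;-1 0 0 0 0 0;0 0 0 0 0 0"}}

```text
time_s: 13.0
tcp_pos: [0.5003, 0.0212, 0.2369]
ee_rot: [[-0.898, -0.061, 0.435], [-0.058, 0.998, 0.02], [-0.435, -0.007, -0.9]]
wrist_force: [1.2, -0.2, -0.3]
gripper_width: 0.006
gripper_force: 0.0
```

```bash
cat > m.py <<'E'
from h import *
def measure(n):
    i=cams.camera_info(n);im,d=cams.capture(n);H,W=d.shape
    u,v=np.meshgrid(np.arange(W),np.arange(H));K=i['mtx'];p=np.dstack([(u-K[0,2])/K[0,0],(v-K[1,2])/K[1,1]]);q=p
    for _ in range(8):q=p/(1+i['k1']*(q**2).sum(2,keepdims=True))
    Y=((np.dstack([q*d[...,None],d])-i['t'])@i['R']-O)@C
    S=cv2.cvtColor(im,cv2.COLOR_BGR2HSV)[...,1]
    h=-np.sin(A)*(Y[...,0]+.125)+np.cos(A)*(Y[...,2]-.1);al=np.cos(A)*(Y[...,0]+.125)+np.sin(A)*(Y[...,2]-.1)
    for name,yc in(('slim',.108),('round',.1895),('sq',.2665)):
        k=(d>0)&(abs(Y[...,1]-yc)<.03)&(al>.12)&(al<.18)&(h>-.04)&(h<-.003)&(S<70)
        if k.sum()>20: print(n,name,k.sum(),'h',np.median(h[k]).round(4),'y',np.percentile(Y[...,1][k],[1,99]),'along',np.percentile(al[k],[1,99]))
    return im,d,Y,h,al
E
python3 - <<'E'
from m import *
s=r.sense();print(s['joints'],s['wrist_force'],s['tcp_pos'])
measure('top');im=measure('scene')[0];cv2.imwrite('pics/s2.png',im)
go(pt(.150,.2665,.04),tilt(25))
E
```

```text
[  26.426    -3.4114  -40.7481   20.3369  -30.3862 -128.4437] [ 1.2186 -0.2031 -0.3125] [0.5003 0.0212 0.2369]
top slim 102 h -0.0213 y [0.0941 0.1218] along [0.1366 0.1651]
top round 99 h -0.0215 y [0.1757 0.2036] along [0.1365 0.1646]
top sq 97 h -0.0213 y [0.2525 0.2793] along [0.137  0.1646]
scene slim 107 h -0.0215 y [0.0956 0.1241] along [0.1351 0.1652]
scene round 107 h -0.0216 y [0.1758 0.2043] along [0.1383 0.1648]
scene sq 108 h -0.0216 y [0.2526 0.2815] along [0.1375 0.1647]
t 13.1 tcp [0.5037 0.0224 0.238 ] shift [ 2.5645  2.6606 -0.6402] turn [0.0383 0.1118 0.0379]
```

The round cap is home, level with the others. Next: open the gripper and hover over the square cap.

Call:
{"api": "play_rows", "payload": {"commands": "0.2 0.5 0 0 0 0;0.3 0.5 0 0.01 0.03 0.01;0.4 0.5 0 0.01 0.03 0.01;0.4 0.5 -0.1 0.01 0.02 0.01;0.4 0.5 -0.1 0.01 0 0;0.4 0.1 -0.2 0 0 0;0.3 0 -0.2 0 0 0;0 0 0 0 0 0;0 0 0 0 0 0", "grip": 45}}

```text
time_s: 14.0
tcp_pos: [0.576, 0.1001, 0.2194]
ee_rot: [[-0.903, -0.064, 0.424], [-0.058, 0.998, 0.027], [-0.425, -0.0, -0.905]]
wrist_force: [-0.1, 0.9, 0.7]
gripper_width: 0.512
gripper_force: 0.0
```

```bash
python3 - <<'E'
from m import *
s=r.sense();print(s['joints'],s['gripper_width']*87)
go(pt(.147,.2665,.03),tilt(26));go(pt(.147,.2665,-.038),tilt(26))
E
```

```text
[  30.4308    6.9573  -33.3292   23.2829  -28.973  -135.1485] 44.56506421540122
t 14.0 tcp [0.576  0.1001 0.2194] shift [ 0.2627  0.0787 -0.3505] turn [ 0.0072 -0.0971  0.0182]
t 14.0 tcp [0.576  0.1001 0.2194] shift [ 1.5599  0.1657 -2.2072] turn [ 0.0072 -0.0971  0.0182]
```

Call:
{"api": "play_rows", "payload": {"commands": "0.26 0.08 -0.35 0 -0.09 0.02;0.26 0.02 -0.37 0 0 0;0.26 0.02 -0.37 0 0 0;0.26 0.02 -0.37 0 0 0;0.26 0.02 -0.37 0 0 0;0.16 0.01 -0.22 0 0 0;0.1 0.01 -0.15 0 0 0;0 0 0 0 0 0;0 0 0 0 0 0"}}

```text
time_s: 14.9
tcp_pos: [0.6231, 0.1061, 0.1546]
ee_rot: [[-0.896, -0.068, 0.438], [-0.061, 0.998, 0.03], [-0.439, -0.0, -0.898]]
wrist_force: [0.4, 0.2, -0.9]
gripper_width: 0.515
gripper_force: 0.0
```

```bash
python3 - <<'E'
from m import *
s=r.sense();print(s['joints'],s['wrist_force'])
go(pt(.147,.2665,-.038),tilt(26))
E
```

```text
[  26.251    15.2387  -36.9699   36.0534  -16.5012 -145.1822] [ 0.4027  0.1539 -0.9322]
t 14.9 tcp [0.6231 0.1061 0.1546] shift [-0.0075 -0.0348 -0.0475] turn [ 0.0011  0.0058 -0.0073]
```

Call:
{"api": "play_rows", "payload": {"commands": "0 -0.03 -0.04 0 0 0;0 0 0 0 0 0;0 0 0 0 0 0;0 0 0 0 0 0;0 0 0 0 0 0", "grip": 22}}

```text
time_s: 15.4
tcp_pos: [0.6231, 0.1064, 0.1533]
ee_rot: [[-0.896, -0.07, 0.439], [-0.063, 0.998, 0.031], [-0.44, 0.001, -0.898]]
wrist_force: [-3.8, 3.8, 1.6]
gripper_width: 0.336
gripper_force: 30.0
```

Call:
{"api": "play_rows", "payload": {"commands": "-0.04 0 0.055 0 0 0;-0.04 0 0.055 0 0 0;-0.04 0 0.055 0 0 0;-0.04 0 0.055 0 0 0;-0.04 0 0.055 0 0 0;0 0 0 0 0 0"}}

```text
time_s: 16.0
tcp_pos: [0.6173, 0.106, 0.1616]
ee_rot: [[-0.896, -0.069, 0.438], [-0.062, 0.998, 0.031], [-0.44, 0.001, -0.898]]
wrist_force: [-0.2, 5.5, -2.0]
gripper_width: 0.332
gripper_force: 30.0
```

Call:
{"api": "play_rows", "payload": {"commands": "-0.02 0 0.03 0 0 0;-0.01 0 0.015 0 0 0;0 0 0 0 0 0"}}

```text
time_s: 16.3
tcp_pos: [0.6171, 0.106, 0.1617]
ee_rot: [[-0.896, -0.069, 0.438], [-0.062, 0.998, 0.031], [-0.439, 0.001, -0.899]]
wrist_force: [11.2, 4.5, -10.9]
gripper_width: 0.333
gripper_force: 30.0
```

```bash
python3 - <<'E'
from m import *
measure('scene');measure('top')
E
```

```text
scene slim 109 h -0.0217 y [0.0954 0.1234] along [0.1358 0.1655]
scene round 29 h -0.0213 y [0.177  0.1984] along [0.1483 0.1655]
scene sq 23 h -0.0113 y [0.2527 0.2719] along [0.1519 0.1659]
top slim 104 h -0.0212 y [0.0942 0.1218] along [0.1363 0.165 ]
top round 22 h -0.0254 y [0.1756 0.2   ] along [0.1524 0.1663]
top sq 43 h -0.0127 y [0.2581 0.2841] along [0.1487 0.1662]
```

It's against the upper stop, with the head 10 mm up. I'll ease off, release and retreat.

Call:
{"api": "play_rows", "payload": {"commands": "0.015 0 -0.02 0 0 0;0 0 0 0 0 0;0 0 0 0 0 0;0 0 0 0 0 0", "grip": 45}}

```text
time_s: 16.8
tcp_pos: [0.6163, 0.1046, 0.1622]
ee_rot: [[-0.897, -0.067, 0.438], [-0.061, 0.998, 0.029], [-0.438, -0.001, -0.899]]
wrist_force: [0.5, -0.7, -0.2]
gripper_width: 0.503
gripper_force: 0.0
```

Call:
{"api": "play_rows", "payload": {"commands": "-0.2 0 0.28 0 0 0;-0.3 -0.02 0.4 0 0 0;-0.4 -0.02 0.55 0 0 0;-0.5 -0.02 0.7 0 0 0;-0.8 0 0.6 0 0 0;-1 -0.2 0.3 0 0.2 0;-1 -0.2 0.2 0 0.2 0;-0.5 0 0 0 0 0;0 0 0 0 0 0;0 0 0 0 0 0"}}

```text
time_s: 17.8
tcp_pos: [0.4756, 0.0915, 0.2532]
ee_rot: [[-0.921, -0.069, 0.384], [-0.062, 0.998, 0.03], [-0.385, 0.004, -0.923]]
wrist_force: [0.3, 0.1, -0.4]
gripper_width: 0.515
gripper_force: 0.0
```

```bash
python3 - <<'E'
from m import *
s=r.sense();print(s['time_s'],s['tcp_pos'],s['wrist_force'],s['gripper_width'])
im=measure('scene')[0];measure('top');cv2.imwrite('pics/fin.png',im)
E
```

```text
17.8 [0.4756 0.0915 0.2532] [ 0.3041  0.1208 -0.4295] 0.515407176983895
scene slim 106 h -0.0216 y [0.0952 0.1243] along [0.1357 0.1648]
scene round 107 h -0.0215 y [0.1757 0.2043] along [0.1377 0.1648]
scene sq 119 h -0.0119 y [0.2542 0.2803] along [0.1367 0.1648]
top slim 103 h -0.0212 y [0.0941 0.1218] along [0.1366 0.1651]
top round 97 h -0.0218 y [0.1757 0.2034] along [0.1364 0.1649]
top sq 116 h -0.0117 y [0.254  0.2815] along [0.1365 0.165 ]
```

View pics/fin.png

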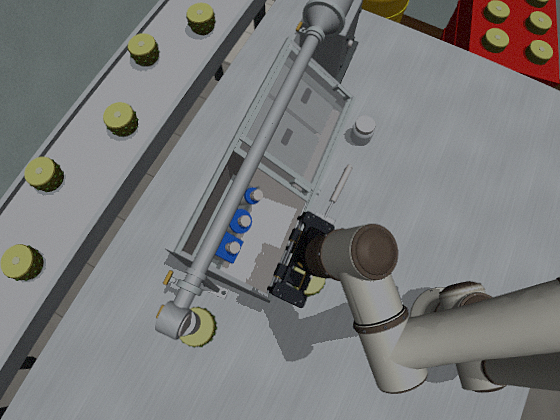

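The square cap is up and the others are shut. One last check is whether the left door stayed at its stop.

```bash
python3 - <<'E'
from m import *
for n in('scene','top'):
    im,d,Y,h,al=measure(n)
    k=(d>0)&(h>.012)&(h<.035)&(al>.02)&(al<.1)&(Y[...,1]>-.05)&(Y[...,1]<.12)
    if k.sum():print(n,k.sum(),'handle y',np.percentile(Y[...,1][k],[2,50,98]),'h',np.median(h[k]),'al',np.percentile(al[k],[2,98]))
E
```

```text
scene slim 106 h -0.0219 y [0.095  0.1238] along [0.1361 0.1657]
scene round 107 h -0.0217 y [0.1756 0.2038] along [0.1377 0.1652]
scene sq 120 h -0.0121 y [0.2543 0.2806] along [0.1373 0.1654]
scene 108 handle y [0.0261 0.0333 0.0386] h 0.027670662929427943 al [0.0347 0.0926]
top slim 102 h -0.022 y [0.0941 0.1218] along [0.1364 0.1653]
top round 98 h -0.0214 y [0.1757 0.2035] along [0.1365 0.165 ]
top sq 114 h -0.012 y [0.2539 0.2817] along [0.136  0.1657]
top 101 handle y [0.0248 0.0306 0.0363] h 0.028224511948197185 al [0.034  0.0916]
```

The handle is at about 0.032, as expected for fully open.

```bash
python3 -c "
from station import r
print(r.finish_job())"
```

```text
the job is handed in; nothing more can be done
None
```

The job is handed in at about 18 s: the left door is fully open behind the right one, the round cap was pressed home first, then the square cap was pulled up to its open stop, the slim cap is still shut, and I saw no sign that the right door or the bench items moved.

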